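# Swing the bench vise to the 30-degree mark and lock it

### The arm

A 6-joint arm with a two-finger parallel gripper is mounted at the origin on the work surface. World frame = base frame: x ahead of the robot, y to its left, z up, the work surface at z = 0. Lengths are in mm, angles in rad, forces in N, time in s.
With the tool pointing down it reaches from about 300 to 775 mm from the base axis. Payload 14.6 kg.
Tool frame: the origin (TCP) lies at the very end of the fingers, on their centre line; the grasp point (between the pads) lies manip.grasp_offset behind it (manip.grasp_offset is the distance from the TCP to the grasp point, in mm); z points along the fingers, y is the direction in which the jaws open and shut (so a half turn about z gives the same grasp; the last joint's range is limited). The gripper opens to 94 mm and grips with 3 to 60 N. Pads are 16 mm wide; open, the fingers measure 119 mm over their backs; the gripper's body (75 mm by 177 mm) begins 78 mm behind the grasp point.
Start: joints at [-1.414, 0.3, 1.521, -0, 1.321, -0.067], TCP at [122.059, -536.275, 205.446] pointing down, gripper open.
Joint ranges: [-3.03, 3.03], [-0.79, 2.21], [0.23, 2.52], [-1.04, 4.18], [0, 3.07], [-2.55, 2.55]. Speed limits (rad/s): [2.22, 2.22, 2.57, 3.14, 3.14, 3.14].

### API

Orientations are given as [roll, pitch, yaw] about the fixed x, y, z axes, in that order (R = Rz(yaw) Ry(pitch) Rx(roll)).
In Python, from cell import manip gives the robot as it stands.
- The arm moves only by the tool send_rows, never from a script. Its argument "commands" is a list of rows, each a list of 2 entries, a list of its own where there are three numbers: the shift along the tool's x, y, z in m, then the turn about the tool's z in rad. A call has exactly 8 rows; each row is the pose to reach, as a shift and turn from the pose commanded when the call began, along the tool's axes at that moment; what a row does not reach only later rows make up. A row lasts 1/12 s, in which the tool goes at most 41.7 mm and 7.16 degrees, less where a joint would pass 70% of its speed; a pose out of reach is approached as far as the arm can. A call with a gripper value outside its range is refused whole. "hand" is the closure, from -1 (fully open) to 1 (shut), so that 0 is half open, set as the call begins (left out, the last holds). The fingers move at their own pace and stop on an object; "force" is the grip in N (left out, the last holds). Time passes only in rows, so rows that repeat a pose let the fingers close, or fill a call up. It gives the time, the measured TCP pose, the force and the opening at its end, in the units of the state.
- manip.read_state(): the state, without advancing time (a new reading comes with each control period).
- manip.camera(name): name is "scene" or "side" or "wrist"; returns the picture (480x640x3 uint8, red, green, blue); there is no depth.
- manip.camera_model(name): a dict with "K" (3x3 intrinsics, pixels), "eye" and "attitude" of the camera in the world; the wrist camera has in their place "mount" (4x4, takes a point from camera to tool coordinates, whose origin is the TCP and whose axes are the flange's). Camera axes: x right, y down, z forward; pixel columns grow to the right and rows downward; lengths in mm; the calibration is good to about 2 mm. A picture is of the moment at which its call begins: read the wrist's pose just before it. camera_model takes no time and is no camera call.
- manip.sign_off(): hands the job in, once; it reports no verdict.
The state is a dict: "clock": time; "joints": joint angles; "qd": joint speeds; "effort": joint torques, N m; "eef_pos": TCP position; "eef_rot": TCP orientation; "wrist_force": force on the tool from outside, world axes, zero at the start; "moment": the same for the moment, N m; "finger_gap": finger opening in mm.
Only numpy, scipy, OpenCV 4.12 (cv2) and the standard library are available. Lean on these libraries where they do the work, as an engineer would, in place of code of your own. Each camera call takes 0.05 s, during which the arm holds its last target.

### The job

Set the small bench vise to 30 degrees: slacken its swivel clamp with the black wing knob until the vise turns freely, swing the vise round until the pointer on its round flange stands at the 30-degree mark counter-clockwise of the zero line (seen from above), then turn the wing knob back to lock it firmly by feel, with about 0.5 N m. Do not force the vise round while it is clamped, do not strain the knob much past that torque, and leave the tools lying about where they are.

Things in the scene. Friction and masses are not known exactly. Their poses are not given: they have to be found in the camera images.
- vise_base: cast base, round, 172 mm across, 22.5 mm high, bolted to the bench by three lugs. Origin on the bench at the vertical swivel axis. In its frame: the vise's jaw end looks to -x when the pointer reads 0, the degree scale lies on the top ring round the -y side, the clamp with the wing knob stands on the +y side
- vise_head (a joint): how far the vise is swung on its base, rad: 0 with the pointer at the zero line, positive counter-clockwise seen from above, stops at -0.80 and 0.80; the 30-degree mark asked for is +0.524. Loose, it turns with about 0.25 N m of even friction and stays where it is left; locked it holds more than 1 N m
- pointer_tip (a point): tip of the pointer on the rim of the round flange, 68 mm from the swivel axis, 22.5 mm over the bench; its frame is that of the vise: z up, spindle and jaws towards -x, anvil towards +x, pointer on the -y side
- mark_30 (a point): the 30-degree mark asked for: a medium-long dark line on the base's top ring, the second of the medium marks from zero, counter-clockwise; this point is 74 mm from the swivel axis, at -60 degrees in the frame of vise_base, 22.5 mm over the bench
- mark_zero (a point): the zero line of the scale, the longest and widest mark, 74 mm from the swivel axis at -90 degrees in the frame of vise_base, 22.5 mm over the bench. Medium marks stand every 15 degrees, short thin ones every 5 degrees, up to 45 degrees on both sides; all begin 69 mm from the axis
- anvil_grip (a point): where to take hold of the vise: middle of the anvil, the plain block behind the fixed jaw, 54 mm from the swivel axis along +x of the vise, 83 mm over the bench. The anvil is 44 mm wide across y, with free sides, and spans 20 to 76 mm from the axis and 57 to 93 mm over the bench. x of this frame runs out along the anvil, z up
- flange (a point): the vise's round flange, 128 mm across, 12 mm thick, top 34.5 mm over the bench, one piece with the vise. This point is on the swivel axis at its underside, axes those of the vise. Above it the jaws rise to 116 mm over the bench, the 90 mm long flat bar gripped between them to 122 mm; the spindle reaches 116 mm from the axis along -x
- knob_grip (a point): on the vertical axis of the black wing knob, 115 mm from the swivel axis, 80 mm (+-1) over the bench, where it is gripped. The wing is a bar 56 mm long along x of this frame, 13 mm thick across y, 63 to 93 mm over the bench, and turns with the knob. Steep quick-acting right-hand thread, 13 mm a turn: counter-clockwise from above loosens, clockwise tightens
- clamp_ear: ear of the base that carries stud, dog and wing knob; origin on the bench on the knob's axis. The knob turns with about 0.10 N m while the dog is free; once the dog bears, the torque to tighten rises evenly, about 0.6 N m per rad: 0.10 N m plus 5.5 mm times the clamping force (0.39 N m at 52 N, 0.50 at 73 N, 0.63 at 96 N)
- clamp_dog: steel bar, 27 x 84 x 9 mm, top 50 mm over the bench, under the wing knob; its toe presses on the flange to lock the swivel and rises with the knob. Origin on the bench on the knob's axis. How tight it is at first (3 to 140 N), and so the angle at which it comes to bear, differs each time and cannot be seen; 1.2 rad from the start always frees it
- wrench_small: steel combination wrench, 150 mm long, 7 mm thick, lying on the bench; origin under its middle
- wrench_large: steel combination wrench, 190 mm long, 7 mm thick, lying on the bench; origin under its middle
- hex_key: T-handle hex key lying on the bench: black 85 mm cross handle 20 mm thick, 120 mm shaft; origin under the root of the shaft
- screwdriver: grey-handled screwdriver, 190 mm long, lying on the bench; origin under its middle
- flat_file: flat file with wooden handle, 240 mm long, lying on the bench; origin under it, near the root of the blade
- screw_jar: dark jar with steel lid, 52 mm across, 62 mm high; origin under its centre
- drill_attachment: right-angle drilling attachment, about 270 mm long and 60 mm high, lying to the robot's left; origin under the round gear head

How it is judged:
By the outcome, as a careful person would: the job done as asked, in the order asked, and still so for the second after the job is handed in, with the robot touching nothing.
It also fails if it takes over 70 s, if anything falls off the work surface, if the arm or the gripper's body presses on something with over 40 N, if the wrist force passes 120 N, or if a joint passes its speed limit or range.

## Working session

There is one attempt and no reset: what is moved stays moved. The work goes in short steps, Python scripts to look and compute and a tool call to move; the robot and the scene stay as the last step left them, time stands still between calls to the robot, and variables do not carry over. Pictures are saved under pics/ and viewed, and the job is handed in when it is done.

Besides the shell and the picture viewer there is one more tool, called after "Call:" by a JSON object that holds its "api" and its "payload", one argument or row to a line. send_rows: Moves the arm, as the interface text tells. Its arguments: {"type":"object","properties":{"commands":{"type":"array","items":{"type":"array"}},"hand":{"type":"number"},"force":{"type":"number"}},"required":["commands"]}

```bash
ls; mkdir -p pics; python3 - <<'E'
from cell import manip
import cv2
print(manip.read_state(), manip.grasp_offset)
for n in ["scene","side","wrist"]:
    s=manip.read_state()
    im=manip.camera(n); cv2.imwrite(f"pics/{n}0.png",im[:,:,::-1]); print(n,manip.camera_model(n))
E
```

```text
pics
{'clock': 0.0, 'joints': array([-1.41364189e+00,  3.00474077e-01,  1.52157999e+00, -3.66609120e-05,
        1.32068177e+00, -6.65993409e-02]), 'qd': array([ 0.00123858, -0.00130992, -0.00039148, -0.00192752,  0.00236732,
        0.00015648]), 'effort': array([-6.63522642e-04, -5.31802976e+01, -3.52734804e+01,  7.07993726e-02,
        2.44285958e-02, -4.75404659e-05]), 'eef_pos': array([ 121.98781074, -536.03611111,  204.88515287]), 'eef_rot': array([-3.14044964e+00, -4.06480904e-05,  2.23762844e-01]), 'wrist_force': array([ 0.15899889, -0.09673618, -0.39817539]), 'moment': array([-0.01864161, -0.03259291,  0.03139019]), 'finger_gap': 94.01809956856667} 18.8
scene {'K': array([[434.92494456,   0.        , 316.35859937],
       [  0.        , 434.92494456, 241.08716628],
       [  0.        ,   0.        ,   1.        ]]), 'eye': array([1219.80643246, -273.25967578,  587.1055856 ]), 'attitude': array([-2.17484223, -0.01896003,  1.01520825])}
side {'K': array([[465.41322275,   0.        , 314.48611708],
       [  0.        , 465.41322275, 232.91525025],
       [  0.        ,   0.        ,   1.        ]]), 'eye': array([ 518.31565135, -775.23864045,  625.61319931]), 'attitude': array([-2.09808905,  0.00939789, -0.09233886])}
wrist {'K': array([[423.66990997,   0.        , 318.18072091],
       [  0.        , 423.66990997, 243.07436472],
       [  0.        ,   0.        ,   1.        ]]), 'mount': array([[ 2.39538117e-04, -9.67148804e-01, -2.54210807e-01,
         7.42305549e+01],
       [ 9.99999610e-01,  4.47689507e-04, -7.60960360e-04,
        -1.62441276e+00],
       [ 8.49769413e-04, -2.54210525e-01,  9.67148534e-01,
        -1.78301120e+02],
       [ 0.00000000e+00,  0.00000000e+00,  0.00000000e+00,
         1.00000000e+00]])}
```

View pics/scene0.png

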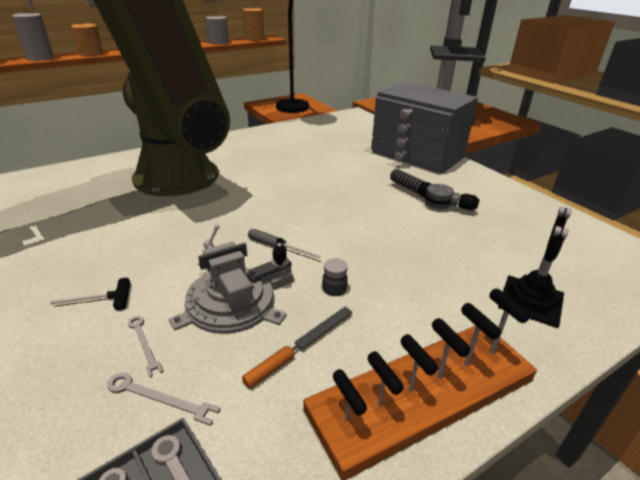

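View pics/side0.png

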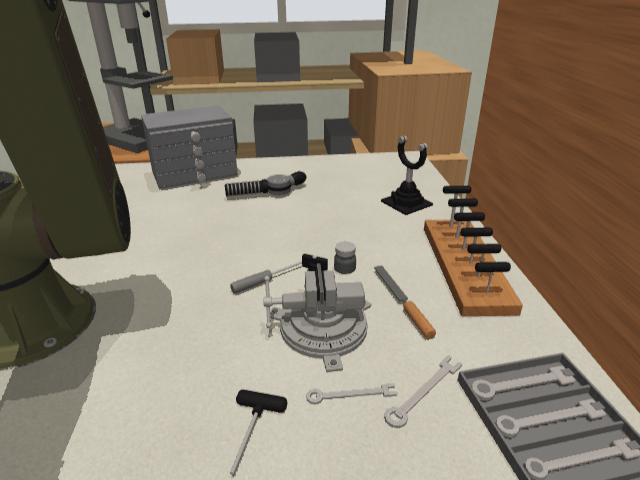

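View pics/wrist0.png

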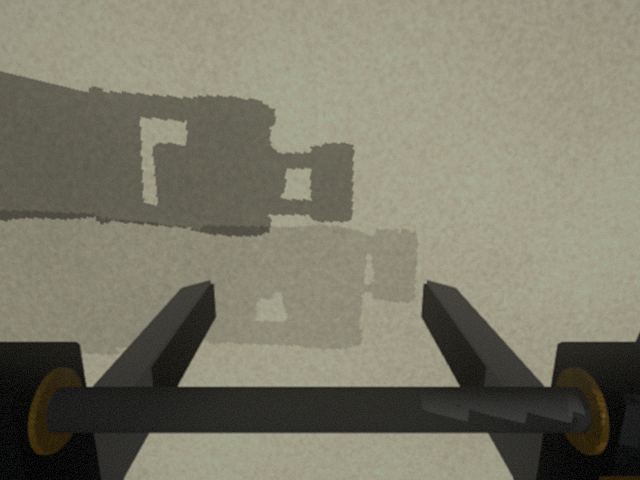

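```bash
cat > h.py <<'E'
import numpy as np, cv2
from scipy.spatial.transform import Rotation as Ro
from cell import manip
def Rpy(a): return Ro.from_euler('xyz',a).as_matrix()
def cam(n,state=None):
    m=manip.camera_model(n); K=np.array(m['K'])
    if n=='wrist':
        s=state; T=np.eye(4); T[:3,:3]=Rpy(s['eef_rot']); T[:3,3]=s['eef_pos']
        T=T@np.array(m['mount']); return K,T[:3,:3],T[:3,3]
    return K,Rpy(m['attitude']),np.array(m['eye'])
def proj(c,P):
    K,R,t=c; q=(np.atleast_2d(P)-t)@R; p=q@K.T; return p[:,:2]/p[:,2:]
def ray(c,uv,z):
    K,R,t=c; uv=np.atleast_2d(uv); d=np.c_[uv,np.ones(len(uv))]@np.linalg.inv(K).T@R.T
    return t+d*((z-t[2])/d[:,2])[:,None]
E
python3 - <<'E'
from h import *
a=cv2.imread('pics/side0.png')[240:380,230:410]; cv2.imwrite('pics/sc.png',cv2.resize(a,None,fx=4.2,fy=4.2,interpolation=cv2.INTER_CUBIC))
a=cv2.imread('pics/scene0.png')[215:345,160:310]; cv2.imwrite('pics/cc.png',cv2.resize(a,None,fx=4.5,fy=4.5,interpolation=cv2.INTER_CUBIC))
print(ray(cam('side'),[323,325],22.5),ray(cam('scene'),[229,295],22.5),ray(cam('side'),[314,262],85),ray(cam('scene'),[279,252],80))
E
```

```text
[[592.02232346 -95.26672532  22.5       ]] [[600.75164232 -74.50988148  22.5       ]] [[586.75006584  29.86928806  85.        ]] [[595.49221238  38.75353119  80.        ]]
```

View pics/sc.png

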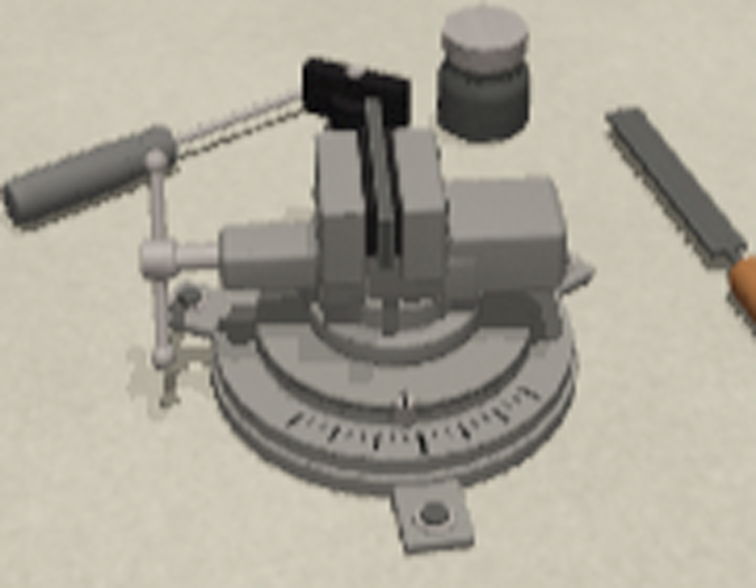

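View pics/cc.png

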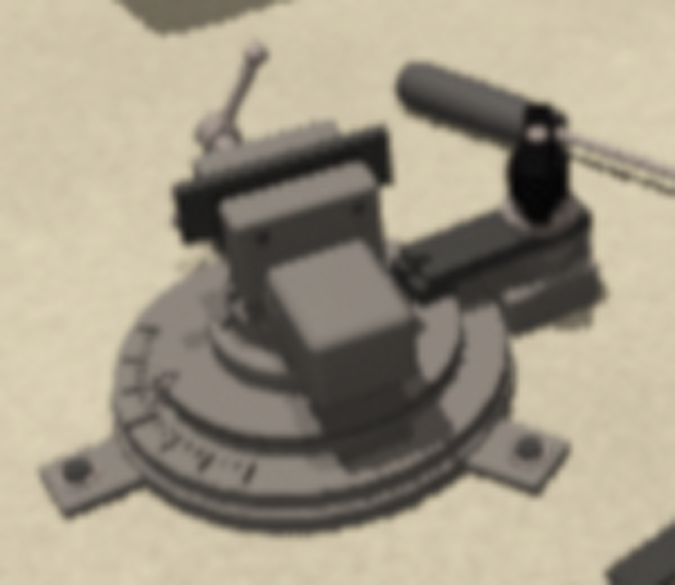

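Call:
{"api": "send_rows", "payload": {
  "commands": [
    [[0.02,-0.016,-0.015],0],
    [[0.05,-0.039,-0.04],0],
    [[0.08,-0.062,-0.05],0],
    [[0.11,-0.086,-0.055],0],
    [[0.14,-0.109,-0.055],0],
    [[0.17,-0.133,-0.055],0],
    [[0.2,-0.156,-0.055],0],
    [[0.23,-0.18,-0.055],0]
  ],
  "hand": -1
}}

```text
clock: 0.82
eef_pos: [307.1, -308.1, 260.5]
eef_rot: [3.141, -0.0, 0.224]
wrist_force: [1.0, -0.2, 0.3]
finger_gap: 93.8
```

Call:
{"api": "send_rows", "payload": {
  "commands": [
    [[0.03,-0.023,0],0],
    [[0.06,-0.047,0],0],
    [[0.09,-0.07,0],0],
    [[0.12,-0.094,0],0],
    [[0.15,-0.117,0],0],
    [[0.18,-0.14,0],0],
    [[0.21,-0.164,0],0],
    [[0.23,-0.18,0],0]
  ]
}}

```text
clock: 1.48
eef_pos: [492.0, -80.5, 260.2]
eef_rot: [-3.141, 0.0, 0.225]
wrist_force: [-0.6, -0.8, -0.1]
finger_gap: 93.6
```

```bash
cat > snap.py <<'E'
import sys,pickle
from h import *
n=sys.argv[1]
s=manip.read_state(); im=manip.camera('wrist')
pickle.dump(s,open(f'pics/{n}.pkl','wb')); cv2.imwrite(f'pics/{n}.png',im[:,:,::-1])
print(s['clock'],s['eef_pos'],s['eef_rot'],s['qd'].round(3),s['finger_gap'],s['wrist_force'],s['moment'])
E
python3 snap.py w1
```

```text
1.4833 [491.95694512 -80.50670084 260.18493731] [-3.14118369e+00  1.62419205e-04  2.25150409e-01] [ 0.54   0.324 -0.362 -0.007  0.042  0.529] 93.5646386715126 [-0.63554757 -0.78213678 -0.12704843] [ 0.01860782 -0.07114545 -0.01405637]
```

View pics/w1.png

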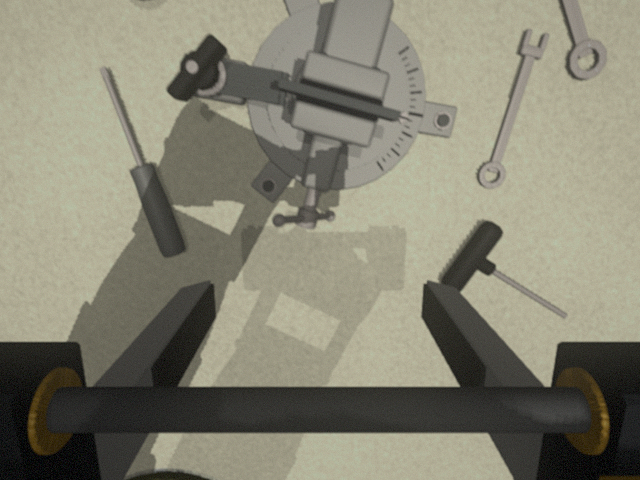

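Call:
{"api": "send_rows", "payload": {
  "commands": [
    [[0.0,0.0,0],0],
    [[-0.02,0,0],0],
    [[-0.04,0,0],0],
    [[-0.04,0,0],0],
    [[-0.04,0,0],0],
    [[-0.04,0,0],0],
    [[-0.04,0,0],0],
    [[-0.04,0,0],0]
  ]
}}

```text
clock: 2.2
eef_pos: [451.9, -92.1, 260.3]
eef_rot: [-3.141, 0.0, 0.224]
wrist_force: [-0.3, 0.5, 0.5]
finger_gap: 94.0
```

```bash
python3 snap.py w2; python3 -c "
import cv2
a=cv2.imread('pics/w2.png')[0:260,140:470]; cv2.imwrite('pics/w2c.png',cv2.resize(a,None,fx=2.4,fy=2.4,interpolation=cv2.INTER_CUBIC)[:600])"
```

```text
2.2 [451.93935939 -92.13243206 260.2960163 ] [-3.14139004e+00  2.29387990e-04  2.23720913e-01] [ 0.004  0.001  0.003  0.002 -0.001  0.001] 94.04568479579729 [-0.26835705  0.52274029  0.49592236] [-0.03161991 -0.06442735 -0.02034473]
```

View pics/w2c.png

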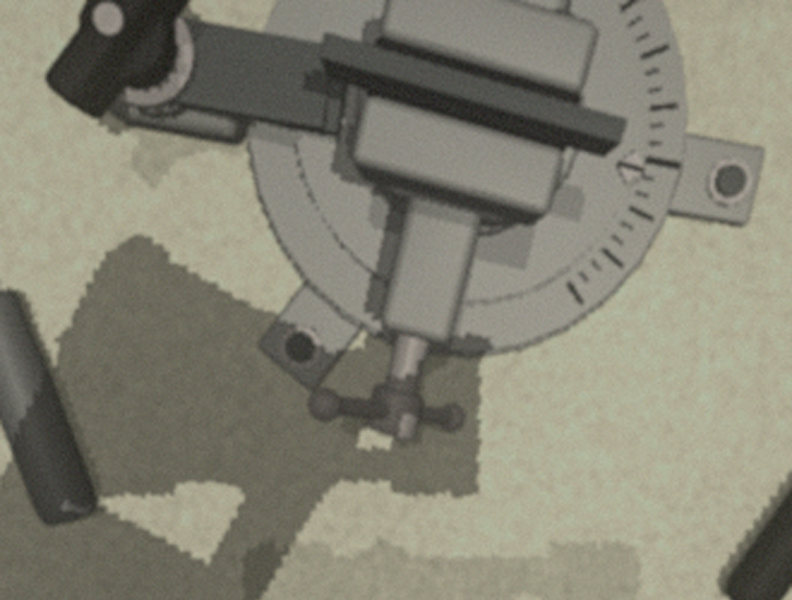

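```bash
cat > fit.py <<'E'
from h import *
import pickle
from scipy.optimize import least_squares
s=pickle.load(open('pics/w2.pkl','rb')); c=cam('wrist',s)
m={0:(662,162),15:(664,107),30:(655,50),-15:(642,217),-30:(612,258),-45:(574,293)}
a=np.radians([k-90 for k in m]); uv=np.array([m[k] for k in m])/2.4+[140,0]
P=ray(c,uv,22.5)[:,:2]
rim=np.array([(683,130),(668,215),(620,285),(545,335),(480,354),(400,343),(310,285),(262,205),(249,130),(686,80)])/2.4+[140,0]
Q=ray(c,rim,22.5)[:,:2]
def f(p):
    x,y,th,r=p
    e=np.c_[x+r*np.cos(a+th),y+r*np.sin(a+th)]-P
    return np.r_[e.ravel(),np.hypot(Q[:,0]-x,Q[:,1]-y)-86]
r=least_squares(f,[590,-90,0,74],loss='soft_l1'); print(r.x,f(r.x).round(1))
x,y,th,_=r.x
pt=ray(c,np.array([[634,166]])/2.4+[140,0],22.5)[0]; print('pointer deg',np.degrees(np.arctan2(pt[1]-y,pt[0]-x)-th)+90,np.hypot(pt[1]-y,pt[0]-x))
k=np.array([x-115*np.sin(th),y+115*np.cos(th)]);print('knob',k)
np.save('base.npy',[x,y,th])
for n,nm in (('wrist','w2'),('wrist','w1'),('side','side0'),('scene','scene0')):
    cc=cam(n,pickle.load(open(f'pics/{nm}.pkl','rb')) if n=='wrist' else None)
    im=cv2.imread(f'pics/{nm}.png')
    def W(r_,ang,z): return np.c_[x+r_*np.cos(ang+th),y+r_*np.sin(ang+th),np.full(len(ang),z)]
    im=cv2.resize(im,None,fx=4,fy=4,interpolation=cv2.INTER_CUBIC)
    def dr(P_,col,cl=False): cv2.polylines(im,[(proj(cc,P_)*4+1.5).astype(int)],cl,col,2)
    t=np.linspace(0,2*np.pi,90); dr(W(86,t,22.5),(0,255,0),True); dr(W(64,t,34.5),(0,255,255),True)
    for d in range(-45,46,15): A=np.radians([d-90.,d-90.]); q=np.vstack([W(69,A[:1],22.5),W(79,A[:1],22.5)]); dr(q,(0,0,255))
    q=np.array([[*k,63.],[*k,93.]]);dr(q,(255,0,0))
    u=proj(cc,[[x,y,40]])[0]*4; u0=np.clip(u-[400,300],0,[2560-800,1920-600]).astype(int)
    cv2.imwrite(f'pics/ov_{nm}.png',im[u0[1]:u0[1]+600,u0[0]:u0[0]+800])
E
python3 fit.py
```

```text
[ 5.96812781e+02 -7.17847304e+01  3.01796209e-02  7.57970341e+01] [-0.   0.7  0.8 -0.8  0.8 -1.4  1.1  0.7 -0.3  0.4 -0.3  0.9 -3.6 -0.5
 -0.4 -0.8  0.5 -0.2 -0.9 -2.2 -3.9 -2.5]
pointer deg -2.9773606975253273 66.44456309381879
knob [593.34265189  43.162902  ]
```

View pics/ov_w1.png

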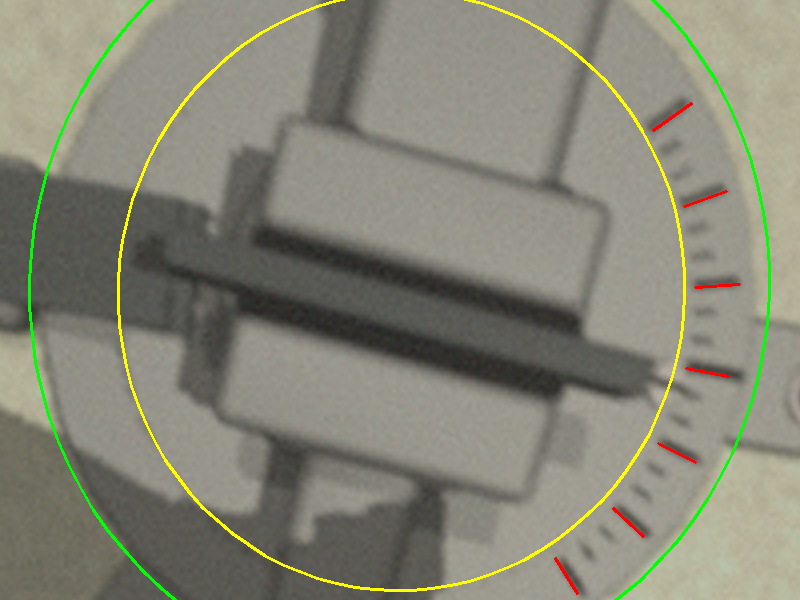

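View pics/ov_side0.png

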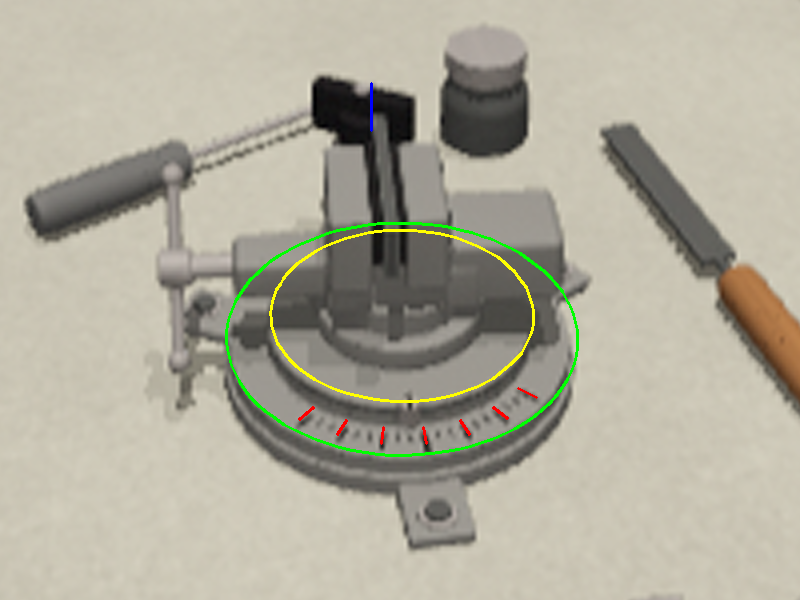

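View pics/ov_w2.png

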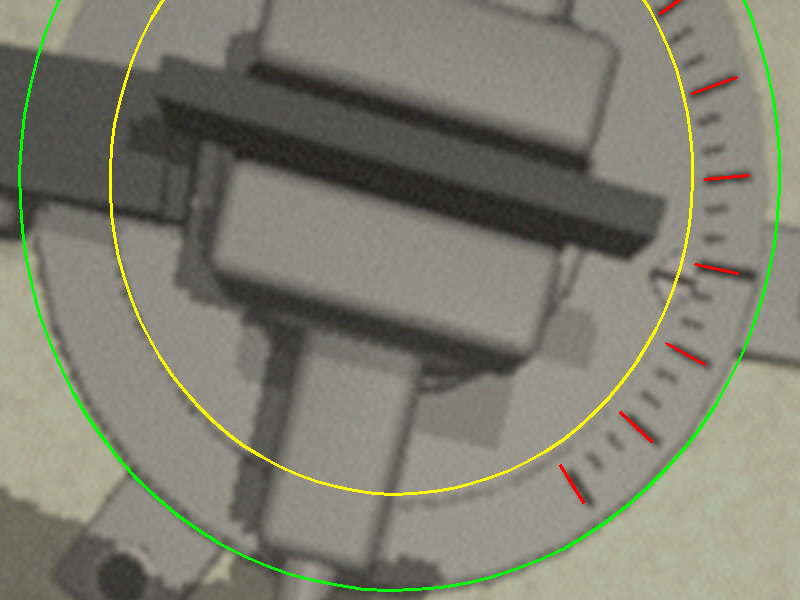

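```bash
cat > polar.py <<'E'
from h import *
import pickle,sys
def unwrap(im,cc,b,z=22.5,r0=60,r1=92,a0=-60,a1=60,da=0.2,dr=0.2):
    x,y,th=b
    A,Rr=np.meshgrid(np.arange(a0,a1,da),np.arange(r0,r1,dr))
    ang=np.radians(A-90)+th
    P=np.c_[(x+Rr*np.cos(ang)).ravel(),(y+Rr*np.sin(ang)).ravel(),np.full(A.size,z)]
    uv=proj(cc,P).astype(np.float32).reshape(A.shape+(2,))
    return cv2.remap(im,uv[...,0],uv[...,1],cv2.INTER_CUBIC)
if __name__=='__main__':
    b=np.load('base.npy'); out=[]
    for n,nm in (('wrist','w1'),('wrist','w2'),('side','side0')):
        cc=cam(n,pickle.load(open(f'pics/{nm}.pkl','rb')) if n=='wrist' else None)
        u=unwrap(cv2.imread(f'pics/{nm}.png'),cc,b)
        for r in (64,69,74,79,86): cv2.line(u,(0,int((r-60)*5)),(8,int((r-60)*5)),(0,0,255),1)
        for d in range(-45,46,15): cv2.line(u,(int((d+60)*5),0),(int((d+60)*5),8),(0,0,255),1)
        out.append(u)
    cv2.imwrite('pics/pol.png',np.vstack(out))
E
python3 polar.py
```

```text
(no output)
```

View pics/pol.png

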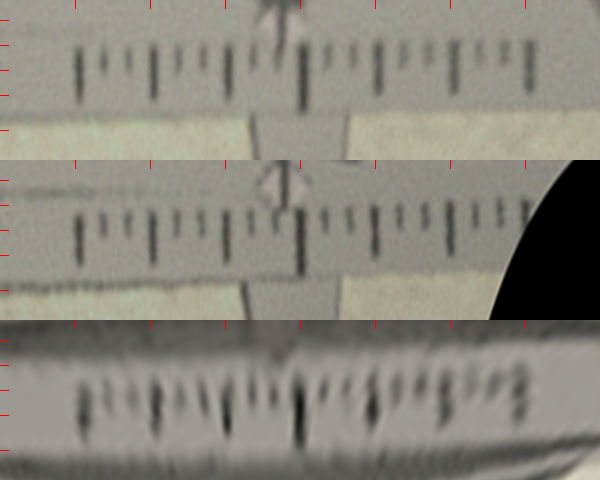

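```bash
python3 - <<'E'
from h import *
import pickle
np.save('base.npy',[596.0,-71.8,0.034])
c=cam('wrist',pickle.load(open('pics/w1.pkl','rb')))
im=cv2.imread('pics/w1.png')
k=np.array([592.1,43.1])
# rectified top view at z=93
X,Y=np.meshgrid(np.arange(-50,50,.2),np.arange(50,-50,-.2))
P=np.c_[(k[0]+X).ravel(),(k[1]+Y).ravel(),np.full(X.size,93.)]
uv=proj(c,P).astype(np.float32).reshape(X.shape+(2,))
u=cv2.remap(im,uv[...,0],uv[...,1],cv2.INTER_CUBIC)
cv2.drawMarker(u,(250,250),(0,0,255)); cv2.imwrite('pics/knob.png',u)
print(ray(cam('side'),[230+355/4.2,240+72/4.2],93),ray(cam('scene'),[160+538/4.5,215+132/4.5],93))
E
```

```text
[[588.48663468  35.96195878  93.        ]] [[589.29406516  43.69256147  93.        ]]
```

View pics/knob.png

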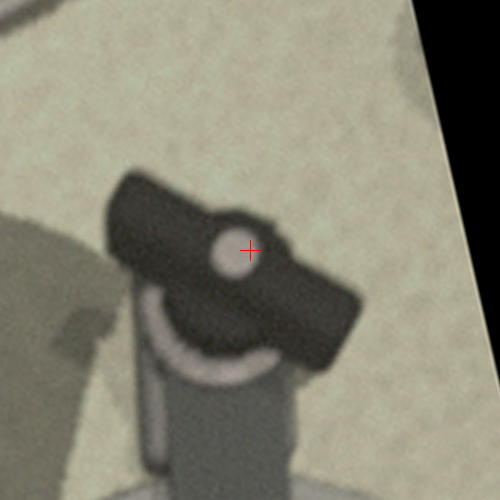

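```bash
python3 - <<'E'
from h import *
print(ray(cam('side'),[345,247],62),ray(cam('scene'),[335,267],62))
E
```

```text
[[665.72921692 117.8597653   62.        ]] [[672.84987251 121.02866833  62.        ]]
```

Call:
{"api": "send_rows", "payload": {
  "commands": [
    [[0.02,-0.012,0.005],-0.12],
    [[0.045,-0.027,0.01],-0.24],
    [[0.07,-0.043,0.015],-0.36],
    [[0.095,-0.058,0.02],-0.48],
    [[0.12,-0.073,0.03],-0.6],
    [[0.145,-0.089,0.04],-0.72],
    [[0.16,-0.098,0.05],-0.84],
    [[0.1645,-0.1005,0.05],-0.96]
  ],
  "hand": -0.06
}}

```text
clock: 2.92
eef_pos: [590.5, 44.6, 207.4]
eef_rot: [-3.138, 0.001, 1.192]
wrist_force: [-1.0, 0.3, 0.3]
finger_gap: 50.1
```

Call:
{"api": "send_rows", "payload": {
  "commands": [
    [[0,0,0],-0.12],
    [[0,0,0.01],-0.24],
    [[0,0,0.02],-0.36],
    [[0,0,0.03],-0.48],
    [[0,0,0.04],-0.6],
    [[0,0,0.05],-0.72],
    [[0,0,0.06],-0.84],
    [[0,0,0.06],-0.96]
  ]
}}

```text
clock: 3.58
eef_pos: [589.1, 42.6, 148.0]
eef_rot: [-3.139, -0.002, 2.15]
wrist_force: [0.7, -0.4, -0.4]
finger_gap: 50.4
```

Call:
{"api": "send_rows", "payload": {
  "commands": [
    [[0,0,0],-0.12],
    [[0,0,0],-0.24],
    [[0,0,0],-0.36],
    [[0,0,0],-0.47],
    [[0,0,0],-0.47],
    [[0,0,0],-0.47],
    [[0,0,0],-0.47],
    [[0,0,0],-0.47]
  ]
}}

```text
clock: 4.25
eef_pos: [589.8, 42.5, 150.3]
eef_rot: [-3.142, -0.0, 2.611]
wrist_force: [-0.5, -0.0, 0.8]
finger_gap: 50.0
```

```bash
python3 snap.py w3; python3 - <<'E'
from h import *
im=manip.camera('side'); cv2.imwrite('pics/s3.png',im[:,:,::-1])
print(manip.read_state()['joints'])
E
```

```text
4.25 [589.8045303   42.50262686 150.32897322] [-3.14151169e+00 -1.50107028e-04  2.61116845e+00] [ 0.001 -0.     0.003 -0.001  0.    -0.014] 49.95300735589625 [-0.4571364  -0.00226835  0.8016299 ] [ 0.0377958  -0.16364343 -0.04099083]
[ 9.96478385e-03  4.38967323e-01  1.46284565e+00 -2.46396999e-05
  1.23979552e+00 -1.03148634e+00]
```

View pics/w3.png

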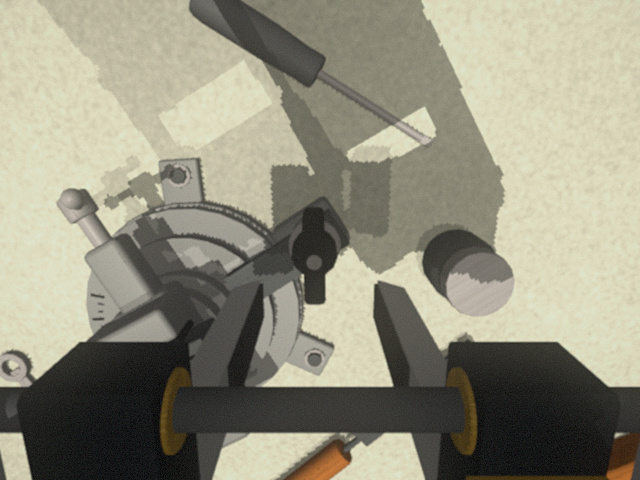

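View pics/s3.png

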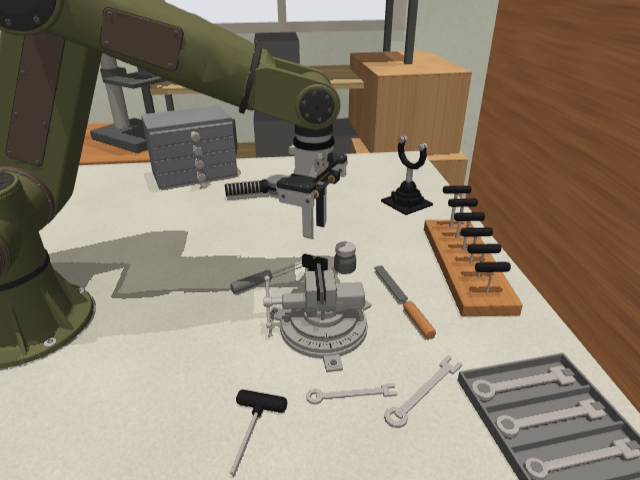

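```bash
python3 - <<'E'
from h import *
import pickle
s=pickle.load(open('pics/w3.pkl','rb'))
c=cam('wrist',s)
for uv in ([315,255],[314,262],[314,207],[315,303]): print(ray(c,uv,93))
R=Rpy(s['eef_rot']); print((ray(c,[315,255],93)-s['eef_pos'])@R)
E
```

```text
[[584.90151274  45.1724991   93.        ]]
[[588.26482904  42.51699373  93.        ]]
[[560.37391854  58.96006122  93.        ]]
[[610.64783911  30.01462552  93.        ]]
[[ 5.57138734 -0.17277989 57.32982435]]
```

Call:
{"api": "send_rows", "payload": {
  "commands": [
    [[0.0015,0,0.01],0],
    [[0.0015,0,0.025],0],
    [[0.0015,0,0.04],0],
    [[0.0015,0,0.055],0],
    [[0.0015,0,0.07],0],
    [[0.0015,0,0.082],0],
    [[0.0015,0,0.089],0],
    [[0.0015,0,0.089],0]
  ]
}}

```text
clock: 5.02
eef_pos: [587.7, 43.2, 59.7]
eef_rot: [-3.14, -0.002, 2.613]
wrist_force: [-0.1, 0.7, 0.6]
finger_gap: 49.6
```

Call:
{"api": "send_rows", "payload": {
  "commands": [
    [[0,0,0],0],
    [[0,0,0],0],
    [[0,0,0],0],
    [[0,0,0],0],
    [[0,0,0],0],
    [[0,0,0],0],
    [[0,0,0],0],
    [[0,0,0],0]
  ],
  "hand": 1,
  "force": 60
}}

```text
clock: 5.68
eef_pos: [587.7, 41.2, 62.2]
eef_rot: [-3.138, -0.0, 2.613]
wrist_force: [-10.6, -13.9, 7.3]
finger_gap: 27.5
```

```bash
cat > st.py <<'E'
from h import *
s=manip.read_state()
for k in ('clock','eef_pos','eef_rot','wrist_force','moment','finger_gap','joints'): print(k,np.round(s[k],3))
R=Rpy(s['eef_rot']); print('tool F',(R.T@s['wrist_force']).round(2),'M',(R.T@s['moment']).round(3))
E
python3 st.py; python3 snap.py w4
```

```text
clock 5.683
eef_pos [587.746  41.184  62.192]
eef_rot [-3.138 -0.     2.613]
wrist_force [-10.598 -13.941   7.266]
moment [-2.835  1.785  0.046]
finger_gap 27.55
joints [ 0.009  0.537  1.54  -0.003  1.066 -1.032]
tool F [  2.13 -17.41  -7.2 ] M [ 3.348  0.113 -0.047]
5.6833 [587.74620945  41.18365078  62.1916522 ] [-3.13802341e+00 -9.69333170e-05  2.61342177e+00] [ 0.002  0.     0.001  0.    -0.     0.   ] 27.549871512047247 [-10.59835854 -13.94088436   7.26573957] [-2.83528259  1.78484872  0.04643652]
```

View pics/w4.png

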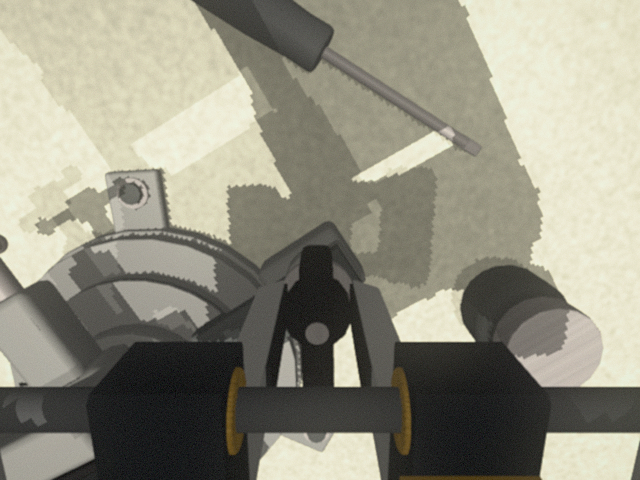

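Call:
{"api": "send_rows", "payload": {
  "commands": [
    [[0,0,0],0],
    [[0,0,0],0],
    [[0,0,0],0],
    [[0,-0.002,-0.003],0],
    [[0,-0.002,-0.006],0],
    [[0,-0.002,-0.006],0],
    [[0,-0.002,-0.006],0],
    [[0,-0.002,-0.006],0]
  ],
  "hand": 0.1
}}

```text
clock: 6.4
eef_pos: [587.5, 41.6, 67.5]
eef_rot: [3.141, 0.0, 2.614]
wrist_force: [0.1, 0.1, 0.0]
finger_gap: 42.4
```

Call:
{"api": "send_rows", "payload": {
  "commands": [
    [[0,0,0],0],
    [[0,0,0],0],
    [[0,0,0],0],
    [[0,0,0],0],
    [[0,0,0],0],
    [[0,0,0],0],
    [[0,0,0],0],
    [[0,0,0],0]
  ],
  "hand": 1,
  "force": 60
}}

```text
clock: 7.07
eef_pos: [587.3, 41.3, 67.3]
eef_rot: [-3.141, -0.0, 2.614]
wrist_force: [-3.6, -2.5, 0.5]
finger_gap: 27.2
```

```bash
python3 st.py
```

```text
clock 7.067
eef_pos [587.305  41.286  67.339]
eef_rot [-3.141 -0.     2.614]
wrist_force [-3.628 -2.47   0.518]
moment [-0.744  0.392  0.008]
finger_gap 27.233
joints [ 0.008  0.529  1.539 -0.     1.074 -1.035]
tool F [ 1.89 -3.96 -0.52] M [ 0.84  -0.036 -0.008]
```

```bash
python3 - <<'E'
from h import *
out=[]
for n,o in (('scene',(240,228)),('side',(280,240))):
    im=cv2.imread(f'pics/{n}0.png'); im=im[o[1]:o[1]+60,o[0]:o[0]+80]
    im=cv2.resize(im,None,fx=5,fy=5,interpolation=cv2.INTER_CUBIC)
    im2=im.copy()
    for z in (50,63,80,93):
        p=(proj(cam(n),[[588,41.5,z]])[0]-o)*5+2
        cv2.line(im2,(int(p[0])-30,int(p[1])),(int(p[0])+30,int(p[1])),(0,0,255),1)
    out.append(np.hstack([im,im2]))
cv2.imwrite('pics/lev.png',np.vstack(out))
E
```

```text
(no output)
```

View pics/lev.png

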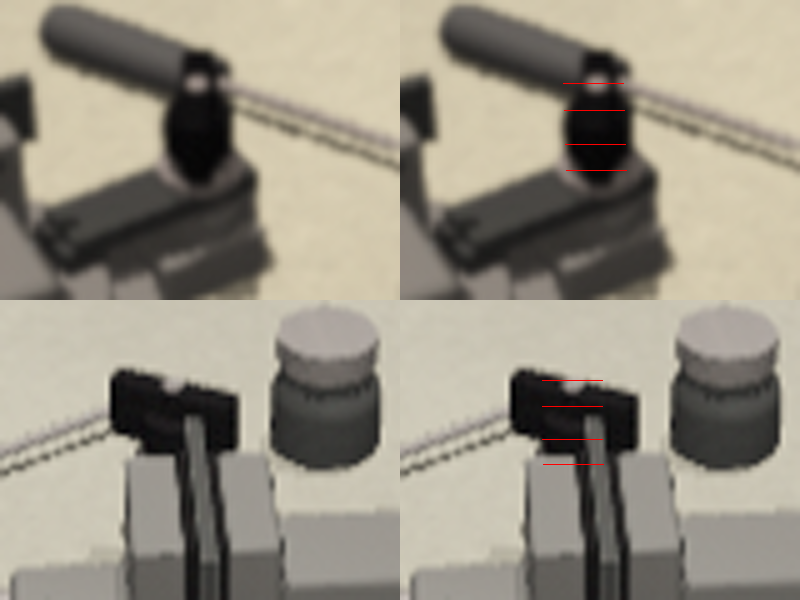

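Call:
{"api": "send_rows", "payload": {
  "commands": [
    [[0,0,0],0],
    [[0,0,0],0],
    [[0,0,0],0],
    [[0,-0.0005,-0.005],0],
    [[0,-0.0005,-0.009],0],
    [[0,-0.0005,-0.009],0],
    [[0,-0.0005,-0.009],0],
    [[0,-0.0005,-0.009],0]
  ],
  "hand": 0.2
}}

```text
clock: 7.73
eef_pos: [587.3, 41.1, 76.5]
eef_rot: [3.141, 0.0, 2.614]
wrist_force: [0.4, -0.1, -0.0]
finger_gap: 37.3
```

Call:
{"api": "send_rows", "payload": {
  "commands": [
    [[0,0,0],0],
    [[0,0,0],0],
    [[0,0,0],0],
    [[0,0,0],0],
    [[0,0,0],0],
    [[0,0,0],0],
    [[0,0,0],0],
    [[0,0,0],0]
  ],
  "hand": 1,
  "force": 60
}}

```text
clock: 8.4
eef_pos: [587.2, 41.2, 76.4]
eef_rot: [3.141, -0.0, 2.614]
wrist_force: [1.3, 2.4, -2.2]
finger_gap: 26.0
```

```bash
python3 st.py
```

```text
clock 8.4
eef_pos [587.225  41.181  76.37 ]
eef_rot [ 3.141 -0.     2.614]
wrist_force [ 1.335  2.356 -2.225]
moment [ 0.616 -0.496  0.003]
finger_gap 26.03
joints [ 0.008  0.517  1.534  0.     1.091 -1.035]
tool F [0.03 2.71 2.23] M [-0.783 -0.118 -0.003]
```

```bash
python3 snap.py w5; python3 -c "
import cv2
a=cv2.imread('pics/w5.png')[200:470,180:460]; cv2.imwrite('pics/w5c.png',cv2.resize(a,None,fx=2.2,fy=2.2,interpolation=cv2.INTER_CUBIC))"
```

```text
8.4 [587.22502843  41.18086747  76.37028868] [ 3.14138828e+00 -1.05397513e-04  2.61374846e+00] [-0.002  0.001  0.002  0.    -0.002 -0.001] 26.030402412054613 [ 1.33476095  2.35552807 -2.22477716] [ 0.61647115 -0.49639806  0.00309306]
```

View pics/w5c.png

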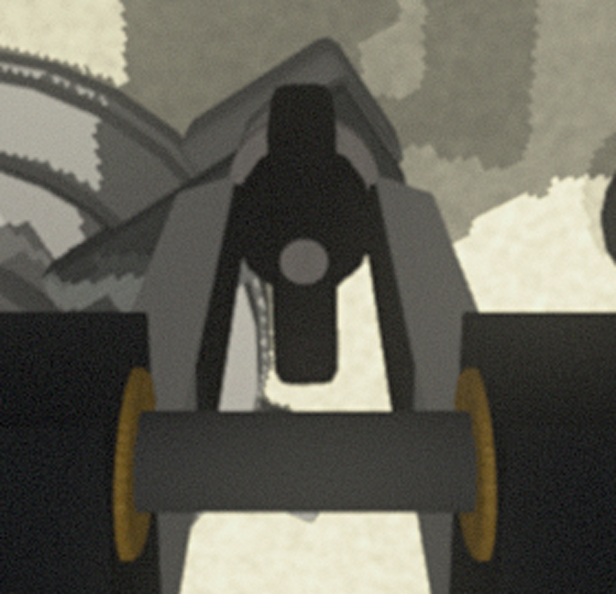

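```bash
python3 - <<'E'
from h import *
import pickle
s=pickle.load(open('pics/w5.pkl','rb'))
c=cam('wrist',s);R=Rpy(s['eef_rot'])
for uv,z in (([317.7,319],95),([318,374],93),([317.5,239],93),([317.5,239],63)): p=ray(c,uv,z);print(p,(p-s['eef_pos'])@R)
E
```

```text
[[587.38990555  42.68893245  95.        ]] [[  0.61909731   1.38966096 -18.62936256]]
[[610.41421616  29.4134002   93.        ]] [[-25.95821328   1.5172916  -16.6321376 ]]
[[558.6252492   59.37082027  93.        ]] [[ 33.87072801   1.31269378 -16.6258736 ]]
[[565.18502876  55.53749036  63.        ]] [[26.26986463  1.29894678 13.37332328]]
```

Call:
{"api": "send_rows", "payload": {
  "commands": [
    [[0,0,0],0],
    [[0,0,0],0],
    [[0,0,-0.015],0],
    [[0.0005,0,-0.03],0.05],
    [[0.0005,0,-0.035],0.17],
    [[0.0005,0,-0.035],0.29],
    [[0.0005,0,-0.035],0.41],
    [[0.0005,0,-0.035],0.53]
  ],
  "hand": -0.7
}}

```text
clock: 9.12
eef_pos: [586.8, 41.0, 111.7]
eef_rot: [-3.142, 0.0, 2.078]
wrist_force: [-0.1, -0.1, 0.7]
finger_gap: 75.9
```

Call:
{"api": "send_rows", "payload": {
  "commands": [
    [[0,0,0],0.12],
    [[0,0,0],0.24],
    [[0,0,0],0.36],
    [[0,0,0],0.48],
    [[0,0,0],0.6],
    [[0,0,0],0.72],
    [[0,0,0],0.84],
    [[0,0,0],0.96]
  ]
}}

```text
clock: 9.78
eef_pos: [586.7, 41.0, 111.6]
eef_rot: [3.142, 0.0, 1.118]
wrist_force: [-0.1, 0.1, -0.1]
finger_gap: 80.0
```

Call:
{"api": "send_rows", "payload": {
  "commands": [
    [[0,0,0],0.08],
    [[0,0,0.01],0.08],
    [[0,0,0.02],0.08],
    [[0,0,0.03],0.08],
    [[0,0,0.04],0.08],
    [[0,0,0.048],0.08],
    [[0,0,0.048],0.08],
    [[0,0,0.048],0.08]
  ]
}}

```text
clock: 10.45
eef_pos: [586.6, 41.3, 62.9]
eef_rot: [-3.141, 0.001, 1.044]
wrist_force: [0.4, -0.0, 0.4]
finger_gap: 79.7
```

```bash
python3 st.py; python3 snap.py w6
```

```text
clock 10.45
eef_pos [586.602  41.31   62.886]
eef_rot [-3.141e+00  1.000e-03  1.044e+00]
wrist_force [ 0.362 -0.038  0.422]
moment [ 0.001 -0.045 -0.038]
finger_gap 79.66
joints [ 0.008  0.534  1.544 -0.     1.065  0.534]
tool F [ 0.15  0.33 -0.42] M [-0.039  0.023  0.038]
10.45 [586.60170681  41.3104318   62.88638119] [-3.14075400e+00  5.10401810e-04  1.04434927e+00] [-0.    -0.02  -0.015 -0.001  0.007  0.001] 79.66041349266527 [ 0.36194149 -0.0377629   0.4221804 ] [ 0.00050696 -0.04533654 -0.03835174]
```

View pics/w6.png

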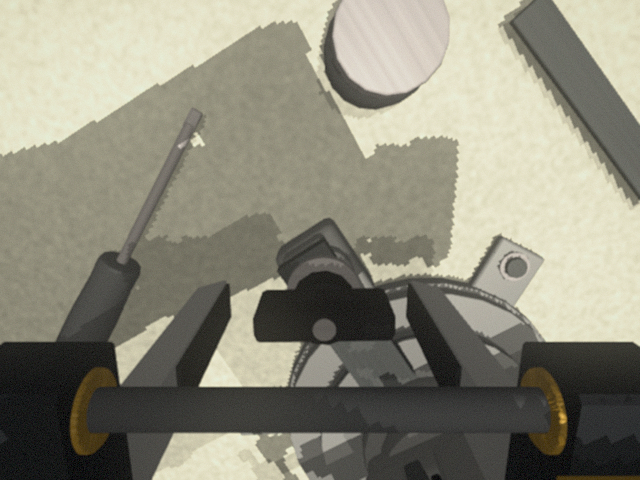

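```bash
python3 - <<'E'
from h import *
import pickle
print(manip.camera_model('wrist'))
for n in ('w3','w5','w6'):
    s=pickle.load(open(f'pics/{n}.pkl','rb')); K,R,t=cam('wrist',s); print(n,(t-s['eef_pos'])@Rpy(s['eef_rot']), (t-s['eef_pos']))
s=pickle.load(open('pics/w6.pkl','rb'));c=cam('wrist',s);R=Rpy(s['eef_rot'])
for uv,z in (([324,330],95),([253,330],93),([396,330],93)): p=ray(c,uv,z);print(p,(p-s['eef_pos'])@R)
E
```

```text
{'K': array([[423.66990997,   0.        , 318.18072091],
       [  0.        , 423.66990997, 243.07436472],
       [  0.        ,   0.        ,   1.        ]]), 'mount': array([[ 2.38594723e-04, -9.67245510e-01, -2.53842601e-01,
         7.53263794e+01],
       [ 9.99999971e-01,  2.37053890e-04,  3.66581701e-05,
        -8.94585885e-01],
       [ 2.47169256e-05, -2.53842603e-01,  9.67245539e-01,
        -1.78302541e+02],
       [ 0.00000000e+00,  0.00000000e+00,  0.00000000e+00,
         1.00000000e+00]])}
w3 [  75.32637938   -0.89458589 -178.30254126] [-65.39815333  37.33481062 178.31391811]
w5 [  75.32637938   -0.89458589 -178.30254126] [-65.52677121  37.12602353 178.31029293]
w6 [  75.32637938   -0.89458589 -178.30254126] [ 37.25039633  65.58005531 178.26475886]
[[589.3152672   43.31276685  95.        ]] [[  3.07829131   1.3131015  -32.11630669]]
[[565.36869994  56.06383621  93.        ]] [[  2.07155455 -25.79632108 -30.09305636]]
[[612.63963562  28.6341964   93.        ]] [[  2.10792391  28.85642886 -30.13890988]]
```

```bash
for i in 1 2; do python3 - <<'E'
from h import *
a=np.array([manip.camera_model('wrist')['mount'] for _ in range(100)])
print(a.std(0).max(),a.mean(0)[:3,3],np.array([manip.camera_model('side')['eye'] for _ in range(50)]).std(0))
E
done
```

```text
1.5631940186722204e-13 [  75.32637938   -0.89458589 -178.30254126] [4.54747351e-13 5.68434189e-13 5.68434189e-13]
1.5631940186722204e-13 [  75.32637938   -0.89458589 -178.30254126] [4.54747351e-13 5.68434189e-13 5.68434189e-13]
```

Call:
{"api": "send_rows", "payload": {
  "commands": [
    [[0.0003,0.001,0],0],
    [[0.0003,0.001,0],0],
    [[0.0003,0.001,0],0],
    [[0.0003,0.001,0],0],
    [[0.0003,0.001,0],0],
    [[0.0003,0.001,0],0],
    [[0.0003,0.001,0],0],
    [[0.0003,0.001,0],0]
  ],
  "hand": 1,
  "force": 60
}}

```text
clock: 11.17
eef_pos: [588.5, 40.7, 63.9]
eef_rot: [3.14, -0.001, 1.044]
wrist_force: [5.3, -2.9, -0.5]
finger_gap: 55.8
```

```bash
python3 st.py
```

```text
clock 11.167
eef_pos [588.543  40.71   63.865]
eef_rot [ 3.140e+00 -1.000e-03  1.044e+00]
wrist_force [ 5.348 -2.946 -0.533]
moment [-0.287 -0.627  0.117]
finger_gap 55.765
joints [ 0.007  0.534  1.54  -0.     1.065  0.534]
tool F [0.14 6.1  0.54] M [-0.686  0.068 -0.117]
```

Call:
{"api": "send_rows", "payload": {
  "commands": [
    [[0,0.0008,0],-0.04],
    [[0,0.0008,-0.0001],-0.08],
    [[0,0.0008,-0.0002],-0.12],
    [[0,0.0008,-0.0003],-0.16],
    [[0,0.0008,-0.0004],-0.2],
    [[0,0.0008,-0.0005],-0.24],
    [[0,0.0008,-0.0006],-0.28],
    [[0,0.0008,-0.0006],-0.3]
  ]
}}

```text
clock: 11.83
eef_pos: [588.5, 40.6, 64.3]
eef_rot: [-3.142, -0.0, 1.346]
wrist_force: [-0.1, -0.2, 2.3]
finger_gap: 55.4
```

```bash
python3 st.py
```

```text
clock 11.833
eef_pos [588.48   40.561  64.275]
eef_rot [-3.142 -0.     1.346]
wrist_force [-0.062 -0.164  2.294]
moment [-0.015  0.487 -0.11 ]
finger_gap 55.441
joints [0.007 0.535 1.538 0.    1.069 0.232]
tool F [-0.17 -0.02 -2.29] M [ 0.471 -0.123  0.11 ]
```

Call:
{"api": "send_rows", "payload": {
  "commands": [
    [[0,0,-0.0001],-0.06],
    [[0,0,-0.0002],-0.12],
    [[0,0,-0.0004],-0.18],
    [[0,0,-0.0005],-0.24],
    [[0,0,-0.0006],-0.3],
    [[0,0,-0.0007],-0.36],
    [[0,0,-0.0009],-0.42],
    [[0,0,-0.001],-0.46]
  ]
}}

```text
clock: 12.5
eef_pos: [588.3, 40.5, 65.1]
eef_rot: [-3.141, 0.0, 1.807]
wrist_force: [-0.4, -2.2, 1.0]
finger_gap: 55.6
```

```bash
python3 st.py
```

```text
clock 12.5
eef_pos [588.334  40.519  65.132]
eef_rot [-3.141  0.     1.807]
wrist_force [-0.444 -2.236  1.023]
moment [-0.342  0.466 -0.069]
finger_gap 55.638
joints [ 0.007  0.534  1.538 -0.     1.071 -0.229]
tool F [-2.07 -0.95 -1.02] M [ 0.533 -0.224  0.069]
```

Call:
{"api": "send_rows", "payload": {
  "commands": [
    [[0,0,-0.0001],-0.06],
    [[0,0,-0.0002],-0.12],
    [[0,0,-0.0004],-0.18],
    [[0,0,-0.0005],-0.24],
    [[0,0,-0.0006],-0.3],
    [[0,0,-0.0007],-0.36],
    [[0,0,-0.0009],-0.42],
    [[0,0,-0.001],-0.46]
  ]
}}

```text
clock: 13.17
eef_pos: [588.2, 40.4, 66.0]
eef_rot: [-3.141, -0.0, 2.267]
wrist_force: [-1.7, -1.8, 1.5]
finger_gap: 55.4
```

```bash
python3 st.py; python3 snap.py w7
```

```text
clock 13.167
eef_pos [588.217  40.41   66.024]
eef_rot [-3.141 -0.     2.267]
wrist_force [-1.745 -1.843  1.469]
moment [-0.653  0.467 -0.117]
finger_gap 55.37
joints [ 7.000e-03  5.320e-01  1.537e+00 -1.000e-03  1.073e+00 -6.890e-01]
tool F [-0.3  -2.52 -1.47] M [ 0.777 -0.202  0.118]
13.1667 [588.21745213  40.40956438  66.02371413] [-3.14066873e+00 -1.21924461e-04  2.26668446e+00] [-0.002 -0.002 -0.001 -0.001  0.001 -0.445] 55.370136390661884 [-1.74463172 -1.84319582  1.46856953] [-0.65285489  0.46682607 -0.11747682]
```

View pics/w7.png

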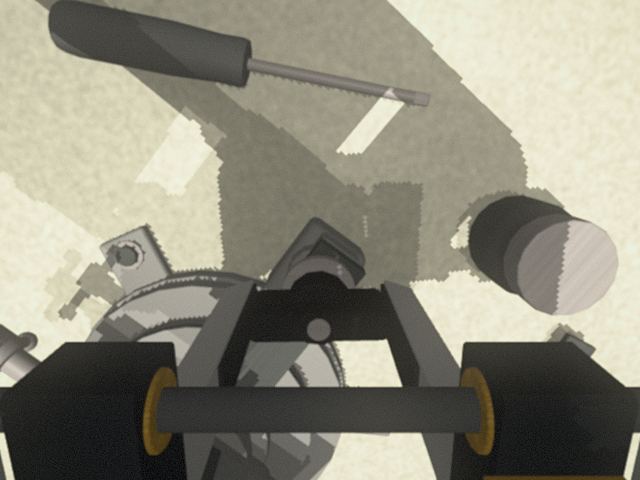

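Call:
{"api": "send_rows", "payload": {
  "commands": [
    [[0,0,0],0],
    [[0,0,0],0],
    [[0,0,-0.02],0],
    [[0,0,-0.05],0],
    [[0,0,-0.08],0],
    [[-0.03,-0.007,-0.085],-0.1],
    [[-0.06,-0.014,-0.085],-0.22],
    [[-0.09,-0.021,-0.085],-0.34]
  ],
  "hand": -0.9
}}

```text
clock: 13.88
eef_pos: [630.7, -42.7, 152.2]
eef_rot: [3.141, 0.002, 2.609]
wrist_force: [0.2, -0.9, -0.6]
finger_gap: 89.4
```

```bash
cat > tgt.py <<'E'
import sys
from h import *
# world target x y z yaw -> tool deltas
t=list(map(float,sys.argv[1:5])); s=manip.read_state(); R=Rpy(s['eef_rot'])
d=(np.array(t[:3])-s['eef_pos'])@R; dy=t[3]-s['eef_rot'][2]; dy=(dy+np.pi)%(2*np.pi)-np.pi
print('delta',d.round(1),'turn',round(-dy,3))
E
python3 tgt.py 647.2 -76.3 150 3.10; python3 st.py
```

```text
delta [-31.3 -20.6   2.3] turn -0.491
clock 13.883
eef_pos [630.68  -42.68  152.217]
eef_rot [3.141e+00 2.000e-03 2.609e+00]
wrist_force [ 0.166 -0.913 -0.592]
moment [ 0.011 -0.144 -0.03 ]
finger_gap 89.419
joints [-0.126  0.525  1.331  0.     1.283 -1.164]
tool F [-0.61 -0.7   0.59] M [-0.083 -0.118  0.03 ]
```

Call:
{"api": "send_rows", "payload": {
  "commands": [
    [[-0.02,-0.006,0],-0.12],
    [[-0.0355,-0.0085,0],-0.24],
    [[-0.0355,-0.0085,0],-0.36],
    [[-0.0355,-0.0085,0],-0.48],
    [[-0.0355,-0.0085,0],-0.5],
    [[-0.0355,-0.0085,0],-0.5],
    [[-0.0355,-0.0085,0],-0.5],
    [[-0.0355,-0.0085,0],-0.5]
  ]
}}

```text
clock: 14.55
eef_pos: [656.0, -67.3, 151.2]
eef_rot: [3.142, 0.0, 3.101]
wrist_force: [0.2, -0.7, -0.6]
finger_gap: 89.6
```

```bash
python3 tgt.py 647.2 -76.3 65 3.10; python3 snap.py w8
```

```text
delta [ 8.4 -9.4 86.2] turn 0.001
14.55 [655.9764498  -67.27067747 151.1679334 ] [3.14156917e+00 2.22593591e-04 3.10079792e+00] [-0.002 -0.001  0.001 -0.     0.002 -0.014] 89.58776673303052 [ 0.2171621  -0.67202688 -0.58789238] [ 0.00276063 -0.13588665  0.01846299]
```

View pics/w8.png

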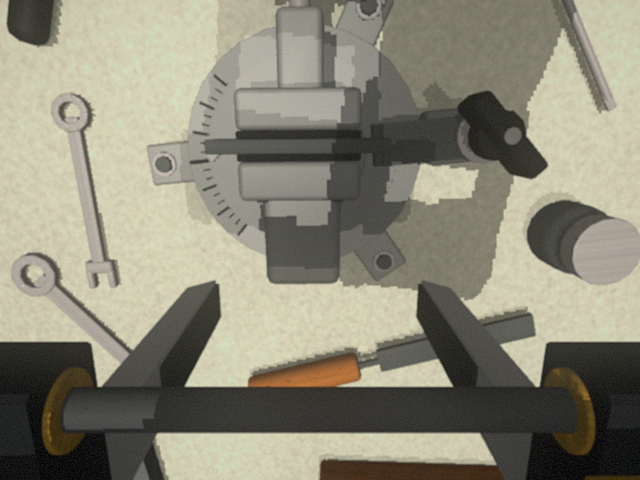

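Call:
{"api": "send_rows", "payload": {
  "commands": [
    [[0.004,-0.005,0.0],0],
    [[0.0085,-0.009,0.005],0],
    [[0.0085,-0.009,0.02],0],
    [[0.0085,-0.009,0.038],0],
    [[0.0085,-0.009,0.056],0],
    [[0.0085,-0.009,0.074],0],
    [[0.0085,-0.009,0.086],0],
    [[0.0085,-0.009,0.086],0]
  ]
}}

```text
clock: 15.27
eef_pos: [645.6, -76.3, 62.1]
eef_rot: [3.141, -0.004, 3.103]
wrist_force: [-0.4, 0.1, -0.3]
finger_gap: 89.2
```

Call:
{"api": "send_rows", "payload": {
  "commands": [
    [[0,0,0],0],
    [[0,0,0],0],
    [[0,0,0],0],
    [[0,0,0],0],
    [[0,0,0],0],
    [[0,0,0],0],
    [[0,0,0],0],
    [[0,0,0],0]
  ],
  "hand": 1,
  "force": 15
}}

```text
clock: 15.93
eef_pos: [647.2, -76.2, 65.2]
eef_rot: [-3.141, 0.0, 3.104]
wrist_force: [0.1, -1.5, 0.1]
finger_gap: 44.1
```

```bash
python3 st.py; python3 snap.py w9
```

```text
clock 15.933
eef_pos [647.215 -76.236  65.218]
eef_rot [-3.141  0.     3.104]
wrist_force [ 0.146 -1.454  0.104]
moment [-0.13  -0.131  0.213]
finger_gap 44.121
joints [-0.173  0.658  1.336 -0.     1.147 -1.706]
tool F [-0.2  -1.45 -0.1 ] M [ 0.125 -0.136 -0.213]
15.9333 [647.21500508 -76.23618199  65.2176891 ] [-3.14137212e+00  2.48590659e-04  3.10393097e+00] [ 0.002 -0.002 -0.001  0.001  0.001 -0.002] 44.12089519710769 [ 0.14615251 -1.45380178  0.10439512] [-0.13049059 -0.13072905  0.21339067]
```

View pics/w9.png

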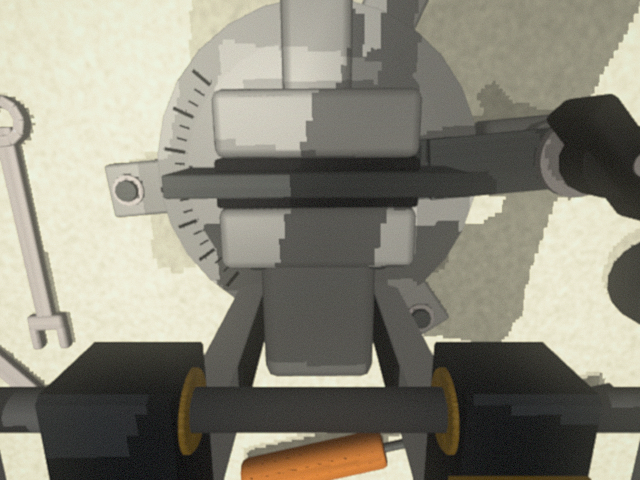

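Call:
{"api": "send_rows", "payload": {
  "commands": [
    [[0,0.002,0],-0.0375],
    [[0.0002,0.004,0],-0.075],
    [[0.0003,0.0061,0],-0.1125],
    [[0.0006,0.0081,0],-0.15],
    [[0.001,0.0101,0],-0.1875],
    [[0.0014,0.012,0],-0.225],
    [[0.0019,0.014,0],-0.2625],
    [[0.0024,0.016,0],-0.3]
  ]
}}

```text
clock: 16.65
eef_pos: [645.4, -60.8, 65.2]
eef_rot: [-3.141, -0.0, -2.878]
wrist_force: [-1.5, -6.3, 1.8]
finger_gap: 43.8
```

```bash
python3 st.py; python3 snap.py w10
```

```text
clock 16.65
eef_pos [645.384 -60.783  65.228]
eef_rot [-3.141 -0.    -2.878]
wrist_force [-1.525 -6.275  1.787]
moment [-0.778  0.106  0.041]
finger_gap 43.772
joints [-1.500e-01  6.510e-01  1.348e+00 -1.000e-03  1.143e+00 -1.984e+00]
tool F [ 3.11 -5.66 -1.78] M [ 0.723  0.305 -0.041]
16.65 [645.38375764 -60.78279108  65.22790419] [-3.14061267e+00 -2.00716982e-05 -2.87805506e+00] [ 0.034 -0.014  0.027 -0.002 -0.007 -0.413] 43.771928826080334 [-1.5247888  -6.27471532  1.78699504] [-0.77801717  0.10643126  0.04115138]
```

View pics/w10.png

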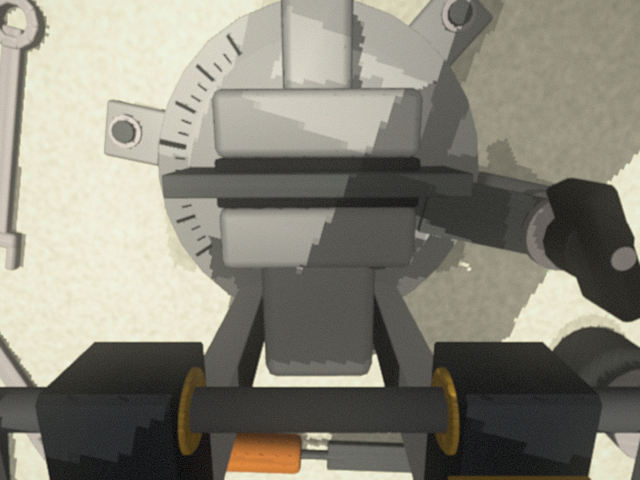

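Call:
{"api": "send_rows", "payload": {
  "commands": [
    [[0,0.002,0],-0.0375],
    [[0.0002,0.004,0],-0.075],
    [[0.0003,0.0061,0],-0.1125],
    [[0.0006,0.0081,0],-0.15],
    [[0.001,0.0101,0],-0.1875],
    [[0.0014,0.012,0],-0.225],
    [[0.0019,0.014,0],-0.2625],
    [[0.0024,0.016,0],-0.297]
  ]
}}

```text
clock: 17.37
eef_pos: [639.0, -46.5, 65.2]
eef_rot: [-3.14, -0.0, -2.581]
wrist_force: [1.8, -9.8, -1.0]
finger_gap: 43.7
```

```bash
python3 st.py; python3 - <<'E'
from h import *
im=manip.camera('side'); cv2.imwrite('pics/s11.png',im[:,:,::-1])
a=cv2.imread('pics/s11.png')[240:380,230:410]; cv2.imwrite('pics/s11c.png',cv2.resize(a,None,fx=4.2,fy=4.2,interpolation=cv2.INTER_CUBIC))
E
```

```text
clock 17.367
eef_pos [639.044 -46.474  65.21 ]
eef_rot [-3.14  -0.    -2.581]
wrist_force [ 1.808 -9.847 -1.017]
moment [-1.397 -0.3    0.224]
finger_gap 43.724
joints [-1.290e-01  6.350e-01  1.374e+00 -2.000e-03  1.132e+00 -2.260e+00]
tool F [ 3.7  -9.3   1.04] M [ 1.343  0.488 -0.224]
```

View pics/s11c.png

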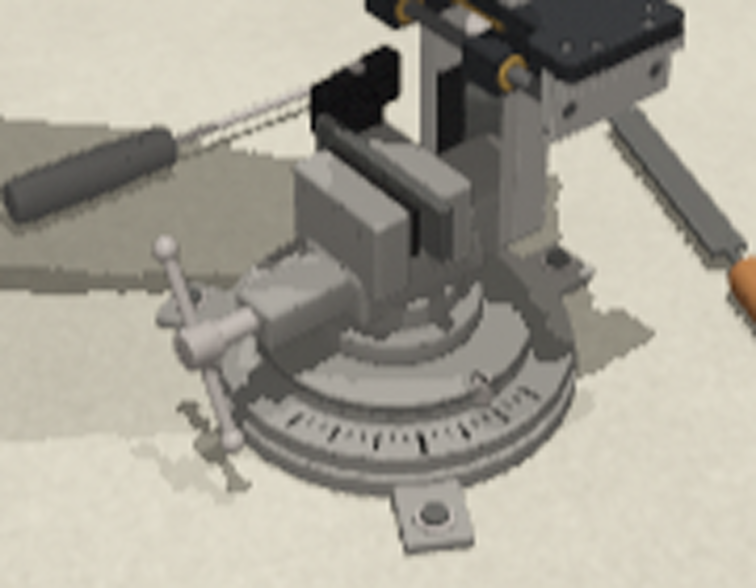

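Call:
{"api": "send_rows", "payload": {
  "commands": [
    [[0,0,0],0],
    [[0,0,0],0],
    [[0,0,0],0],
    [[0,0,0],0],
    [[0,0,-0.03],0],
    [[0,0,-0.07],0],
    [[0,0,-0.1],0],
    [[0,0,-0.1],0]
  ],
  "hand": -0.9
}}

```text
clock: 18.08
eef_pos: [641.1, -45.4, 172.2]
eef_rot: [-3.135, 0.008, -2.582]
wrist_force: [-0.2, -0.3, 0.5]
finger_gap: 88.5
```

Call:
{"api": "send_rows", "payload": {
  "commands": [
    [[0,-0.02,-0.03],0],
    [[0,-0.04,-0.05],0],
    [[0,-0.06,-0.05],0],
    [[0,-0.07,-0.05],0],
    [[0,-0.07,-0.05],0],
    [[0,-0.07,-0.05],0],
    [[0,-0.07,-0.05],0],
    [[0,-0.07,-0.05],0]
  ]
}}

```text
clock: 18.75
eef_pos: [675.8, -103.7, 214.9]
eef_rot: [3.141, -0.0, -2.582]
wrist_force: [-0.6, 0.5, -1.2]
finger_gap: 89.5
```

```bash
python3 snap.py w12; python3 - <<'E'
from h import *
im=manip.camera('side'); cv2.imwrite('pics/s12.png',im[:,:,::-1])
E
```

```text
18.75 [ 675.75895334 -103.7253928   214.92377197] [ 3.14129095e+00 -1.62191998e-04 -2.58166512e+00] [-0.    -0.003 -0.003 -0.001  0.001 -0.002] 89.49548186653928 [-0.57675015  0.4649494  -1.19378035] [ 0.10318783 -0.15527777 -0.00378609]
```

View pics/w12.png

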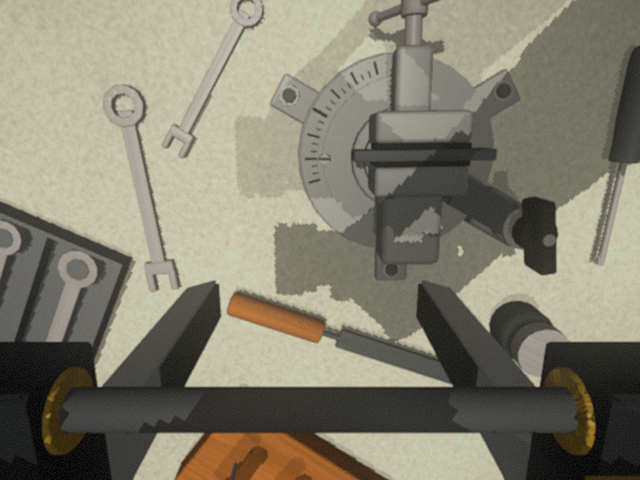

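Vise seen fully, scale at left with the pointer near (325,158). Unwrap around a re-fitted base.

```bash
cat > pol2.py <<'E'
from polar import *
nm=sys.argv[1]; b=np.array(list(map(float,sys.argv[2:5])))
c=cam('wrist',pickle.load(open(f'pics/{nm}.pkl','rb')))
u=unwrap(cv2.imread(f'pics/{nm}.png'),c,b)
for r in (64,69,74,79,86): cv2.line(u,(0,int((r-60)*5)),(8,int((r-60)*5)),(0,0,255),1)
for d in range(-45,46,15): cv2.line(u,(int((d+60)*5),0),(int((d+60)*5),8),(0,0,255),1)
v=unwrap(cv2.imread(f'pics/{nm}.png'),c,b,r0=62,r1=82,a0=15,a1=45,da=.04,dr=.05)
u=np.vstack([cv2.resize(u,(750,200)),v])
cv2.imwrite(f'pics/{nm}p.png',u)
E
python3 pol2.py w12 594.5 -73.2 0.034
```

```text
(no output)
```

View pics/w12p.png

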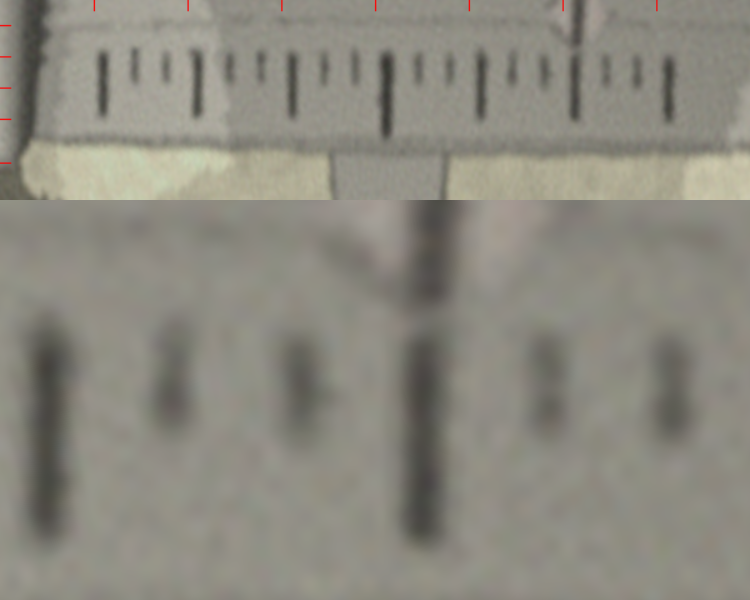

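```bash
python3 tgt.py 588.2 40.4 150 2.267
```

```text
delta [ -2.3 168.8  65.2] turn 1.435
```

Call:
{"api": "send_rows", "payload": {
  "commands": [
    [[0,0.02,0],0.12],
    [[0,0.05,0],0.24],
    [[0,0.08,0],0.36],
    [[-0.001,0.11,0],0.48],
    [[-0.002,0.14,0.01],0.6],
    [[-0.0023,0.16,0.02],0.72],
    [[-0.0023,0.169,0.04],0.84],
    [[-0.0023,0.169,0.06],0.96]
  ],
  "hand": -0.7
}}

```text
clock: 19.52
eef_pos: [587.5, 42.1, 155.4]
eef_rot: [3.141, 0.002, 2.737]
wrist_force: [0.5, -0.2, 0.2]
finger_gap: 79.9
```

Call:
{"api": "send_rows", "payload": {
  "commands": [
    [[0,0,0],0.12],
    [[0,0,0],0.24],
    [[0,0,0],0.36],
    [[0,0,0],0.475],
    [[0,0,0],0.475],
    [[0,0,0],0.475],
    [[0,0,0],0.475],
    [[0,0,0],0.475]
  ]
}}

```text
clock: 20.18
eef_pos: [588.3, 40.0, 155.1]
eef_rot: [3.142, 0.0, 2.269]
wrist_force: [0.2, 0.5, -0.3]
finger_gap: 79.8
```

```bash
python3 tgt.py 588.2 40.4 66 2.267; python3 snap.py w13
```

```text
delta [ 0.4  0.2 89.1] turn 0.002
20.1833 [588.26472802  39.99417872 155.09685495] [3.14154613e+00 3.89299602e-05 2.26874341e+00] [ 0.001 -0.001 -0.001 -0.002 -0.     0.011] 79.79637292382294 [ 0.24889051  0.46692612 -0.31630192] [-0.00682428 -0.14800589  0.01204475]
```

View pics/w13.png

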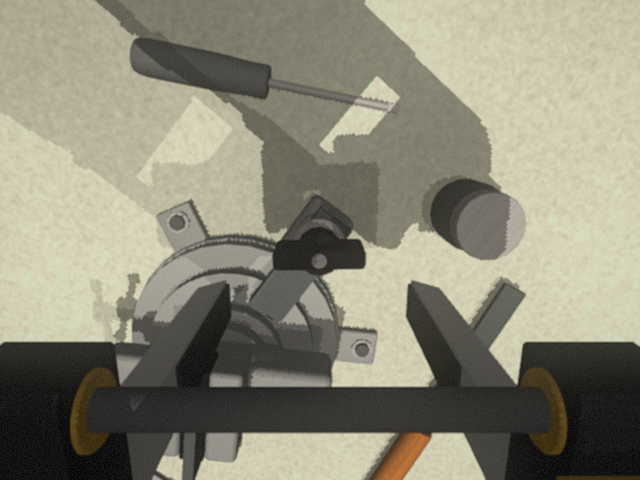

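Call:
{"api": "send_rows", "payload": {
  "commands": [
    [[0.0004,0,0.01],0],
    [[0.0004,0,0.025],0],
    [[0.0004,0,0.04],0],
    [[0.0004,0,0.055],0],
    [[0.0004,0,0.07],0],
    [[0.0004,0,0.082],0],
    [[0.0004,0,0.089],0],
    [[0.0004,0,0.089],0]
  ]
}}

```text
clock: 20.9
eef_pos: [587.3, 40.2, 64.2]
eef_rot: [-3.14, -0.002, 2.266]
wrist_force: [0.9, -0.2, -0.8]
finger_gap: 79.7
```

Call:
{"api": "send_rows", "payload": {
  "commands": [
    [[0,0,0],0],
    [[0,0,0],0],
    [[0,0,0],0],
    [[0,0,0],0],
    [[0,0,0],0],
    [[0,0,0],0],
    [[0,0,0],0],
    [[0,0,0],0]
  ],
  "hand": 1,
  "force": 50
}}

```text
clock: 21.57
eef_pos: [588.5, 40.2, 66.7]
eef_rot: [3.141, 0.001, 2.266]
wrist_force: [0.8, -0.2, 6.4]
finger_gap: 56.0
```

```bash
python3 st.py
```

```text
clock 21.567
eef_pos [588.457  40.243  66.69 ]
eef_rot [3.141e+00 1.000e-03 2.266e+00]
wrist_force [ 0.819 -0.176  6.381]
moment [ 0.038 -0.104  0.017]
finger_gap 55.951
joints [ 0.006  0.531  1.538  0.     1.072 -0.689]
tool F [-0.66  0.52 -6.38] M [-0.104 -0.037 -0.017]
```

Call:
{"api": "send_rows", "payload": {
  "commands": [
    [[0,0,0.0001],0.06],
    [[0,0,0.0002],0.12],
    [[0,0,0.0004],0.18],
    [[0,0,0.0005],0.24],
    [[0,0,0.0006],0.3],
    [[0,0,0.0007],0.36],
    [[0,0,0.0009],0.42],
    [[0,0,0.0009],0.45]
  ]
}}

```text
clock: 22.23
eef_pos: [588.5, 40.2, 65.8]
eef_rot: [3.14, 0.0, 1.813]
wrist_force: [0.9, 0.5, 4.6]
finger_gap: 55.5
```

Call:
{"api": "send_rows", "payload": {
  "commands": [
    [[0,0,0.0001],0.06],
    [[0,0,0.0002],0.12],
    [[0,0,0.0004],0.18],
    [[0,0,0.0005],0.24],
    [[0,0,0.0006],0.3],
    [[0,0,0.0007],0.36],
    [[0,0,0.0009],0.42],
    [[0,0,0.0009],0.45]
  ]
}}

```text
clock: 22.9
eef_pos: [588.6, 40.2, 65.0]
eef_rot: [3.14, -0.0, 1.363]
wrist_force: [1.4, 1.1, 6.5]
finger_gap: 55.8
```

```bash
python3 st.py
```

```text
clock 22.9
eef_pos [588.572  40.249  64.962]
eef_rot [ 3.14  -0.     1.363]
wrist_force [1.414 1.066 6.494]
moment [ 0.095 -0.152  0.18 ]
finger_gap 55.83
joints [0.006 0.533 1.539 0.    1.068 0.214]
tool F [ 1.34  1.17 -6.49] M [-0.129  0.124 -0.18 ]
```

Call:
{"api": "send_rows", "payload": {
  "commands": [
    [[0,0,0.0001],0.04],
    [[0,0,0.0002],0.08],
    [[0,0,0.0002],0.12],
    [[0,0,0.0003],0.16],
    [[0,0,0.0004],0.2],
    [[0,0,0.0004],0.2],
    [[0,0,0.0004],0.2],
    [[0,0,0.0004],0.2]
  ]
}}

```text
clock: 23.57
eef_pos: [588.6, 40.3, 64.7]
eef_rot: [3.14, -0.001, 1.166]
wrist_force: [0.4, 1.5, 6.8]
finger_gap: 55.7
```

```bash
python3 st.py
```

```text
clock 23.567
eef_pos [588.598  40.309  64.663]
eef_rot [ 3.140e+00 -1.000e-03  1.166e+00]
wrist_force [0.443 1.489 6.843]
moment [ 0.098 -0.029 -0.035]
finger_gap 55.699
joints [0.006 0.534 1.539 0.    1.067 0.411]
tool F [ 1.55 -0.17 -6.84] M [0.012 0.101 0.035]
```

Call:
{"api": "send_rows", "payload": {
  "commands": [
    [[0,0,0],0.02],
    [[0,0,0.0001],0.04],
    [[0,0,0.0001],0.06],
    [[0,0,0.0002],0.08],
    [[0,0,0.0002],0.1],
    [[0,0,0.0002],0.12],
    [[0,0,0.0003],0.14],
    [[0,0,0.0003],0.16]
  ]
}}

```text
clock: 24.23
eef_pos: [588.6, 40.3, 64.4]
eef_rot: [3.14, -0.001, 1.006]
wrist_force: [0.7, 0.7, 7.1]
finger_gap: 55.5
```

```bash
python3 st.py
```

```text
clock 24.233
eef_pos [588.637  40.345  64.447]
eef_rot [ 3.140e+00 -1.000e-03  1.006e+00]
wrist_force [0.675 0.662 7.08 ]
moment [0.117 0.071 0.502]
finger_gap 55.506
joints [ 0.006  0.534  1.539 -0.     1.067  0.572]
tool F [ 0.93  0.23 -7.08] M [ 0.123  0.062 -0.502]
```

Call:
{"api": "send_rows", "payload": {
  "commands": [
    [[0,0,0],0],
    [[0,0,0],0],
    [[0,0,0],0.003],
    [[0,0,0],0.006],
    [[0,0,0],0.009],
    [[0,0,0],0.012],
    [[0,0,0],0.015],
    [[0,0,0],0.018]
  ]
}}

```text
clock: 24.9
eef_pos: [588.7, 40.4, 64.4]
eef_rot: [3.14, -0.001, 0.989]
wrist_force: [0.1, 1.2, 6.7]
finger_gap: 55.6
```

```bash
python3 st.py
```

```text
clock 24.9
eef_pos [588.653  40.351  64.434]
eef_rot [ 3.14e+00 -1.00e-03  9.89e-01]
wrist_force [0.088 1.162 6.744]
moment [ 0.071 -0.023  0.558]
finger_gap 55.615
joints [ 0.006  0.534  1.539 -0.     1.067  0.589]
tool F [ 1.02 -0.55 -6.74] M [ 0.021  0.073 -0.558]
```

```bash
python3 -c "
from h import *
for i in range(4):
  s=manip.read_state();print(s['clock'],s['effort'].round(3),s['moment'].round(3)); manip.camera('side')
"
```

```text
24.9 [-1.2380e+00 -5.7628e+01 -2.8199e+01  1.3800e-01  3.1000e-02  4.8900e-01] [ 0.071 -0.023  0.558]
24.95 [-1.2740e+00 -5.7601e+01 -2.8205e+01  1.5700e-01  1.2000e-02  5.6000e-01] [ 0.07  -0.018  0.535]
25.0 [-1.2280e+00 -5.7600e+01 -2.8204e+01  1.4600e-01  1.2000e-02  6.2900e-01] [ 0.103 -0.062  0.566]
25.05 [-1.2130e+00 -5.7599e+01 -2.8203e+01  1.4000e-01  1.3000e-02  5.7500e-01] [ 0.11 -0.06  0.53]
```

Call:
{"api": "send_rows", "payload": {
  "commands": [
    [[0,0,0],0],
    [[0,0,0],0],
    [[0,0,0],0],
    [[0,0,-0.02],0],
    [[0,0,-0.05],0],
    [[0,0,-0.08],0],
    [[0,0,-0.1],0],
    [[0,0,-0.1],0]
  ],
  "hand": -0.7
}}

```text
clock: 25.77
eef_pos: [589.6, 40.2, 168.0]
eef_rot: [3.136, -0.004, 0.988]
wrist_force: [0.1, 0.1, -0.0]
finger_gap: 80.2
```

```bash
python3 tgt.py 520 -90 250 0.7
```

```text
delta [-146.7   14.   -82.5] turn 0.288
```

```bash
python3 tgt.py 560 -170 240 0.1
```

```text
delta [-191.5   91.4  -72.2] turn 0.888
```

Call:
{"api": "send_rows", "payload": {
  "commands": [
    [[-0.02,0.01,-0.02],0.1],
    [[-0.05,0.024,-0.05],0.22],
    [[-0.08,0.038,-0.07],0.34],
    [[-0.11,0.053,-0.072],0.46],
    [[-0.14,0.067,-0.072],0.58],
    [[-0.17,0.081,-0.072],0.7],
    [[-0.19,0.091,-0.072],0.82],
    [[-0.1915,0.0915,-0.072],0.89]
  ]
}}

```text
clock: 26.43
eef_pos: [558.0, -173.7, 234.3]
eef_rot: [-3.141, 0.002, 0.088]
wrist_force: [-0.9, 0.3, -0.6]
finger_gap: 79.8
```

Call:
{"api": "send_rows", "payload": {
  "commands": [
    [[0,0,0],0],
    [[0,0,0],0],
    [[0,0,0],0],
    [[0,0,0],0],
    [[0,0,0],0],
    [[0,0,0],0],
    [[0,0,0],0],
    [[0,0,0],0]
  ]
}}

```text
clock: 27.1
eef_pos: [559.1, -169.8, 235.6]
eef_rot: [3.142, -0.0, 0.098]
wrist_force: [-0.8, 0.1, -0.6]
finger_gap: 79.9
```

```bash
python3 snap.py w14; python3 pol2.py w14 594.5 -73.2 0.034; python3 -c "
from h import *
cv2.imwrite('pics/s14.png',manip.camera('side')[:,:,::-1])"
```

```text
27.1 [ 559.05115204 -169.84786699  235.55970753] [ 3.14157641e+00 -2.11881076e-07  9.83943285e-02] [-0.002  0.001 -0.     0.002  0.002  0.001] 79.86871454019837 [-0.78880657  0.06498279 -0.63785229] [ 0.01821957 -0.0021848   0.03644605]
```

View pics/w14.png

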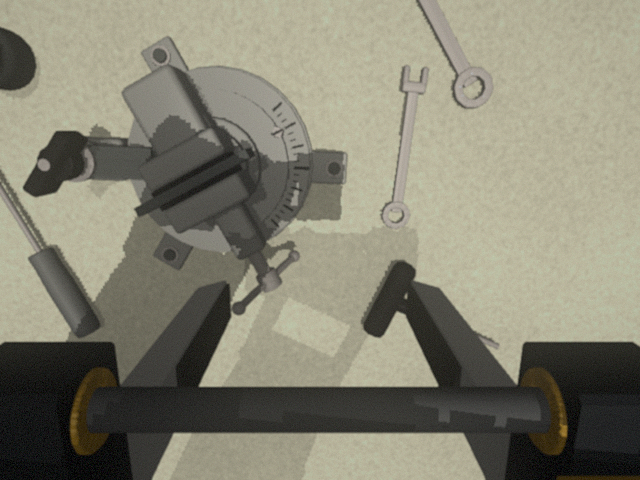

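View pics/w14p.png

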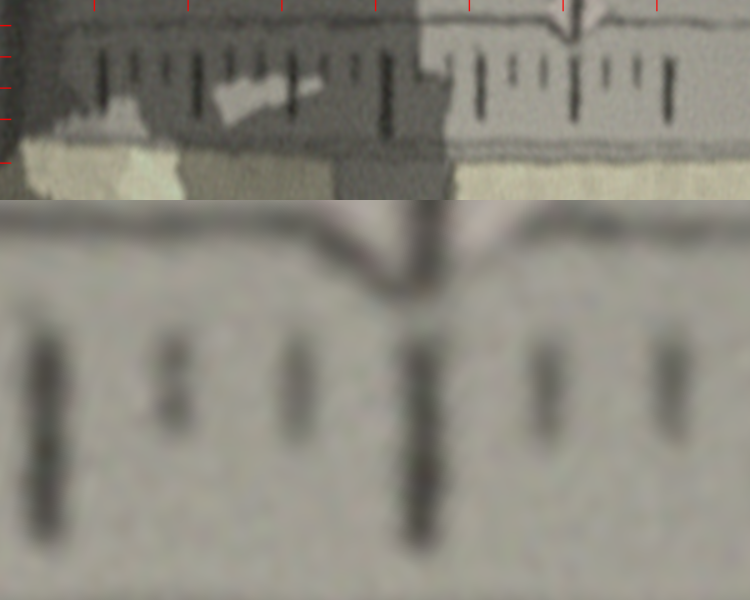

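View pics/s14.png

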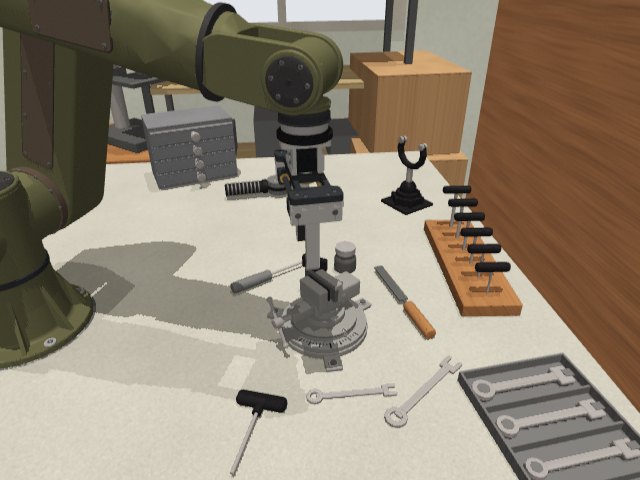

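```bash
python3 -c "
from cell import manip
print(manip.sign_off())"
```

```text
the job is handed in; nothing more can be done
None
```

The vise is set to the 30-degree mark and locked, and the job is handed in. It took about 27 s of the 70 s allowed.

- **Loosening:** I gripped the wing by its two ends and turned it 1.22 rad counter-clockwise. By the end it turned with about 0.1 N m, so the dog was free.
- **Swinging:** I gripped the anvil and swung the vise about 0.6 rad counter-clockwise. The force on the arm stayed around 10 N, so nothing was forced while clamped.
- **Locking:** I turned the knob back clockwise until the wrist sensor read 0.53 to 0.57 N m. That is slightly above the 0.5 asked, and the last joint's torque read 0.49 to 0.63 N m.

**Last checks:** after locking, the wrist picture shows the pointer on the 30-degree mark to within about 0.2 degrees. The arm was clear of everything, and I saw no tool shifted in the pictures.

**What disagreed or went wrong:**
- My first three grips closed on the knob's round hub (26–27 mm) instead of the 13 mm wing. I did no turning with them; the first pushed the wrist with about 19 N.
- The camera positions were 2 to 4 mm off from where the gripper made contact, so I used the contact position.
- I did not test the lock by pushing on the vise.

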